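# Clamp a miniature's plate on the painting stand

## Robot

A 7-joint arm with a two-finger parallel gripper is mounted at the origin on the work surface. World frame = base frame: x ahead of the robot, y to its left, z up, the work surface at z = 0. Lengths are in m, angles in rad, forces in N, time in s.
With the tool pointing down it reaches from about 0.35 to 0.9 m from the base axis. Payload 8.1 kg.
Tool frame: the origin (TCP) lies midway between the tips of the shut fingers; the grasp point (between the pads) lies 19 mm behind it; z points along the fingers, y is the line along which they close (so a half turn about z gives the same grasp; the last joint's range is limited). The gripper opens to 92 mm and grips with 3 to 60 N. Pads are 19 mm wide; open, the fingers measure 130 mm over their backs; the gripper's body (75 mm by 190 mm) begins 47 mm behind the grasp point.
Start: joints at [1.218, 0.434, 0.025, 1.573, -0.012, 1.134, -0.075], TCP at [0.154, -0.606, 0.227] pointing down, gripper open.
Joint ranges: [-2.62, 2.62], [-0.44, 2.09], [-1.27, 1.32], [0.08, 2.57], [-1.32, 4.46], [0.12, 2], [-2.74, 2.74]. Speed limits (rad/s): [2.22, 2.22, 3.01, 3.01, 3.14, 3.14, 3.14].

## Interface

Orientations are given as a rotation vector (axis times angle).
In Python, from cell import arm gives the robot as it stands.
- The arm moves only by the tool move_arm, never from a script. Its argument "motion" is a list of rows, each an object of numbers: "tx", "ty", "tz": the shift along the tool's x, y, z normalised to -1 to 1, where 1 is 1000 mm; "twist": the turn about the tool's z normalised to -1 to 1, where 1 is pi/2 rad. In form: [{"tx": .., "ty": .., "tz": .., "twist": ..}, ...]. A call has 1 to 12 rows; each row shifts and turns the commanded pose from where the row before left it, along the tool's axes as they then stand; what a row does not reach is not made up. A row lasts 1/10 s, in which the tool goes at most 50 mm and 8.59 degrees, less where a joint would pass 70% of its speed; a pose out of reach is approached as far as the arm can. A call with a number of a shift or a turn outside -1 to 1 is refused whole. A call with a gripper value outside its range is refused whole. "gripper" is the gripper's target within -1 to 1 (shut at 1, half-way at 0, fully open at -1), set as the call begins (left out, the last holds). The fingers move at their own pace and stop on an object; "squeeze" is the grip in N (left out, the last holds). Time passes only in rows, so rows that do not move let the fingers close. It gives the time, the measured TCP pose, the force, the opening and the grip force at its end, in the units of the state.
- arm.observe(): the state, without advancing time (a new reading comes with each control period).
- arm.get_image(name): name is "side" or "top"; returns the picture (420x560x3 uint8, red, green, blue); there is no depth.
- arm.calibration(name): a dict with "K" (3x3 intrinsics, pixels), "T" (4x4, takes a point from camera to world coordinates). Camera axes: x right, y down, z forward; pixel columns grow to the right and rows downward; lengths in m; the calibration is good to about 2 mm. A picture is of the moment at which its call begins. calibration takes no time and is no camera call.
- arm.sign_off(): hands the job in; it is judged then, once.
Trained networks look in the newest picture that a camera, given by its name, has taken for a name from the list of things; names that differ only in an ending like _2 or _b are one class to them, and where a whole thing is asked for, a point or a joint stands for the part that bears it (a point fixed in the world has none). Each returns a list of dicts, best first, with "conf" (0 to 1); they miss things now and then, are a little off and sometimes report something else, mostly with a low value. They report only what shows in the picture. A call takes as long as a camera call. They do not tell look-alikes from the thing itself.
- arm.look_for(camera, query): "point" ([column, row] as shares, 0 to 1, of the picture: columns of its width, rows of its height, amid what is visible of it).
- arm.regions_of(camera, query): "region" (420x560 bool, what is visible of it) and "point" ([column, row] as shares, 0 to 1, of the picture: columns of its width, rows of its height, amid what is visible of it).
- arm.place_of(camera, query): "point" ([column, row] as shares, 0 to 1, of the picture: columns of its width, rows of its height: a listed point, or the origin of a listed thing).
The state is a dict: "clock": time; "joints": joint angles; "dq": joint speeds; "joint_efforts": joint torques, N m; "position": TCP position; "ee_rot": TCP orientation; "force": force on the tool from outside, world axes, zero at the start; "ft_torque": the same for the moment, N m; "width": opening from 0.0 (shut) to 1.0 (fully open); "gripper_force": force on a finger pad.
Only numpy, scipy, OpenCV 4.12 (cv2) and the standard library are available. Lean on these libraries where they do the work, as an engineer would, in place of code of your own. Each camera call takes 0.05 s, during which the arm holds its last target. There are 200 camera calls.

## Task

Slide the slotted plate carrying the painted figure flat along the bed of the painting stand, under the loose star knob, until the slot is fully home against the stud. Then start the knob cleanly: turn it backwards, pressing lightly, until it clicks down into its thread, and turn it forwards until it clamps the plate firmly, without forcing it. Do not lift the knob off the stud, and leave the paints and other things alone.

Things in the scene. Friction and masses are not known exactly. Their poses are not given: they have to be found in the camera images.
- stand: Fixed painting stand: grey block 175 x 76 mm, 30 mm high; its flat top is the bed. Origin on the table under the stud axis; x is the direction in which the plate slides in; block from x = -135 to +40 mm; z up. Two yellow rails 6 mm high on the bed from x = -32 to +33 mm, inner faces at y = +-23.5 mm, their mouths flared to about 58 mm wide at x = -54 mm.
- stud_foot (a point): Foot of the stud: on the bed (30 mm above the table), on the stud axis, axes as the stand's. Fixed steel stud: a 16 mm post rising 50 mm from the bed, up through the open middle of the knob; from 8 to 26 mm above the bed it has a coarse three-start right-hand thread, 24 mm wide. The angle of the thread starts differs each time and is not measured.
- knob: Loose red six-lobed star knob, 42 mm over the lobes, 38 mm high, 70 g. Origin on its axis at its underside, z up. It starts resting level on the blunt thread starts, not engaged, underside 14 to 16 mm above the bed; it can be lifted off. Forwards (clockwise from above) it there runs into a solid stop.
- knob_top (a point): Top centre of the knob, 38 mm above its underside. Turned backwards (anticlockwise) 25 to 70 degrees under light downward pressure, the knob drops about 7 mm off the thread starts (the click; underside then 7 to 8 mm above the bed), and can turn back only a few degrees more.
- knob_grip (a point): On the knob's axis, 26 mm above its underside, axes as the knob's: where to grip. Lobes are upright 8 mm bars, centres 17 mm from the axis, at 0, 60, 120.. degrees from x; gripped across the hollows (closing along y, or 60 degrees from that) it is 38 mm wide. After the click, forwards lowers it 0.45 mm per 10 degrees; it tightens from 40 to 75 degrees on (differs each time), 1 to 1.5 N per degree, and stays tight; by 90 it jams.
- plate: Loose aluminium plate 120 x 44 x 6 mm, about 120 g, with a U slot 20 mm wide in its +x end. Origin on its underside where the stud axis lies when the slot's closed end (x = -8 mm) touches the stud; prong tips at x = +25 mm, tail at x = -95 mm; z up. Fully home, its origin is at stud_foot and its x along the stand's. A cork block with the painted figure stands on it.
- block_grip (a point): Middle of the cork block, at x = -75 mm on the plate and 18 mm above the plate's underside, axes as the plate's. The block, weighted inside, is 24 x 24 mm, 22 mm high (from 6 to 28 mm above the plate's underside); the figure on it rises to about 61 mm above the plate's underside.
- bottle_red: Bystander to be left alone: red dropper bottle, 25 mm across, 75 mm high. Origin at the centre of its underside.
- bottle_green: Bystander to be left alone: green dropper bottle, 25 mm across, 75 mm high. Origin at the centre of its underside.
- bottle_blue: Bystander to be left alone: blue dropper bottle, 25 mm across, 75 mm high. Origin at the centre of its underside.
- paint_pot: Bystander to be left alone: small paint pot with yellow cap, 34 mm across, 35 mm high. Origin at the centre of its underside.
- die: Bystander to be left alone: black faceted gaming die, 32 mm across. Origin at the centre of its underside.
- water_cup: Bystander to be left alone: white ceramic cup, 72 mm across, 80 mm high. Origin at the centre of its underside.
Things that resemble listed ones, but are neither listed nor needed, are in the scene too. What is shaped like the knob but blue or brown is not meant.

How it is judged:
On the way, in this order (a step that is already met when the one before it is completed fails the run):
1. the plate lies flat on the bed with its slot home against the stud, the knob still up on its thread starts (horizontal distance between plate and stud_foot below 0.004 m and z of plate in the frame of stud_foot below 0.002 m and z of knob in the frame of stud_foot above 0.0125 m), for 0.2 s.
2. the knob, over the seated plate, has dropped off the thread starts into its thread (horizontal distance between plate and stud_foot below 0.004 m and z of plate in the frame of stud_foot below 0.002 m and z of knob in the frame of stud_foot below 0.01 m and angle between knob's own z axis and vertical below 0.08 rad), for 0.1 s.
At the end, for the whole second after the job is handed in: Plate flat on the bed, slot within 4 mm of home on the stud axis, along the stand within 0.09 rad; knob down on the plate (underside < 7 mm above the bed), within 3 mm of the stud axis, level within 0.06 rad, by itself pressing the plate with more than 4 N; all at rest (horizontal distance between plate and stud_foot below 0.004 m and z of plate in the frame of stud_foot below 0.002 m and angle between the x axis of plate and the x axis of stand, either way round below 0.09 rad and z of knob in the frame of stud_foot below 0.007 m and horizontal distance between knob and stud_foot below 0.003 m and angle between knob's own z axis and vertical below 0.06 rad and contact force between knob and plate above 4 N and linear speed of plate below 0.01 m/s and angular speed of knob below 0.1 rad/s); the robot touches nothing.
It fails at once if the knob is forced: more than 35 N between knob and plate (contact force between knob and plate above 35 N).
It fails at once if the knob is pressed or turned too hard: more than 45 N between knob and stud (contact force between knob and stud above 45 N).
It fails at once if the knob is lifted off the stud (underside more than 30 mm above the bed) (z of knob in the frame of stud_foot above 0.03 m).
It fails at once if the plate or its figure is tipped more than 0.5 rad (angle between plate's own z axis and vertical above 0.5 rad).
It fails at once if a bystander is moved more than 25 mm or tipped (distance of any of bottle_red, bottle_green, bottle_blue, paint_pot, die, water_cup from where it was at the start of the episode above 0.025 m or angle between any of bottle_red, bottle_green, bottle_blue, paint_pot, die, water_cup's own z axis and vertical above 0.5 rad).
It also fails if it takes over 72 s, if anything falls off the work surface, if the arm or the gripper's body presses on something with over 40 N, if the wrist force passes 120 N, or if a joint passes its speed limit or range.

## Working session

There is one attempt and no reset: what is moved stays moved. The work goes in short steps, Python scripts to look and compute and a tool call to move; the robot and the scene stay as the last step left them, time stands still between calls to the robot, and variables do not carry over. Pictures are saved under pics/ and viewed, at most 10 in all, crops included, and the job is handed in when it is done.

Besides the shell and the picture viewer there is one more tool, called after ">>>" by a JSON object that holds its "name" and its "arguments", one argument or row to a line. move_arm: Moves the arm, as the interface text tells. Scaled input: -1 to 1 covers 1000 mm each way for a shift and pi/2 rad each way for a turn. Its arguments: {"type":"object","properties":{"motion":{"type":"array","items":{"type":"object","properties":{"tx":{"type":"number"},"ty":{"type":"number"},"tz":{"type":"number"},"twist":{"type":"number"}}}},"gripper":{"type":"number"},"squeeze":{"type":"number"}},"required":["motion"]}

```bash
mkdir -p pics; ls; cat > h.py <<'E'
from cell import arm
import numpy as np, cv2
from scipy.spatial.transform import Rotation as R
def ray(cam,pt,z):
    c=arm.calibration(cam);K=np.array(c["K"]);T=np.array(c["T"])
    u=np.array([pt[0]*560,pt[1]*420,1.]);d=T[:3,:3]@np.linalg.inv(K)@u;o=T[:3,3]
    return o+d*(z-o[2])/d[2]
def proj(cam,p):
    c=arm.calibration(cam);K=np.array(c["K"]);T=np.linalg.inv(np.array(c["T"]))
    q=K@(T[:3,:3]@np.array(p)+T[:3,3]);return q[:2]/q[2]
E
python3 - <<'E'
from h import *
np.set_printoptions(precision=4,suppress=True)
ims=[arm.get_image(c) for c in("side","top")]
for c,i in zip(("side","top"),ims): cv2.imwrite(f"pics/{c}0.png",i[:,:,::-1]); print(c,np.array(arm.calibration(c)["T"])[:3].tolist(),arm.calibration(c)["K"][0])
H=dict(stud_foot=.03,knob=.045,knob_top=.083,knob_grip=.071,plate=.03,block_grip=.048,stand=0)
for q,z in H.items():
  for c in("top","side"):
    for d in arm.place_of(c,q)[:3]: print(q,c,round(d["conf"],2),np.array(d["point"])*[560,420],ray(c,d["point"],z))
print(arm.observe())
E
```

```text
pics
side [[0.9781132860949893, -0.11175970913420595, 0.1755111591286991, 0.4340282963231342], [-0.20786087829279884, -0.562910115948071, 0.799953784064227, -0.63614445252063], [0.009394404707490978, -0.8189273281418609, -0.573820334584463, 0.5418312361916796]] [390.0322   0.     277.3846]
top [[-0.02866491335054386, -0.9923448648303669, 0.12012490161247412, 0.41507105581574916], [-0.999465857291734, 0.030340537142953674, 0.012142977969848704, 0.0025318541017370117], [-0.015694675871294562, -0.11971266036087336, -0.9926845199249443, 1.3281105734952647]] [524.2286   0.     277.1714]
stud_foot top 0.95 [341.376 219.912] [ 0.5345 -0.14    0.03  ]
stud_foot side 0.74 [266.392 280.098] [ 0.5243 -0.1385  0.03  ]
knob top 0.67 [380.8   215.082] [ 0.5421 -0.2353  0.045 ]
knob top 0.51 [340.592 221.298] [ 0.5297 -0.1362  0.045 ]
knob top 0.51 [319.088 275.52 ] [ 0.3994 -0.0785  0.045 ]
knob side 0.92 [267.12  269.808] [ 0.5277 -0.128   0.045 ]
knob side 0.9 [199.92  279.006] [ 0.4073 -0.1272  0.045 ]
knob side 0.77 [294.616 333.9  ] [ 0.5428 -0.2731  0.045 ]
knob_top top 0.72 [382.592 215.082
[... 934 characters left out ...]
.136   0.    ]
stand top 0.35 [260.792 158.382] [0.7029 0.0574 0.    ]
stand side 0.71 [265.776 290.892] [ 0.5233 -0.1365  0.    ]
stand side 0.19 [249.592 161.406] [0.5704 0.3727 0.    ]
{'clock': 0.8, 'joints': array([ 1.2184,  0.4344,  0.025 ,  1.5732, -0.0116,  1.134 , -0.0751]), 'dq': array([-0.001 , -0.0009,  0.0005, -0.0006, -0.0007,  0.0027,  0.0022]), 'joint_efforts': array([ -0.0001, -66.76  ,   0.9835, -31.4802,  -0.0608,   0.0328,
         0.    ]), 'position': array([ 0.1545, -0.6056,  0.2268]), 'ee_rot': array([3.117 , 0.3913, 0.0001]), 'force': array([-0.5681, -0.0281,  0.0039]), 'ft_torque': array([-0.082 ,  0.057 , -0.0961]), 'gripper_force': 0.0, 'width': 1.001867020485289}
```

View pics/side0.png

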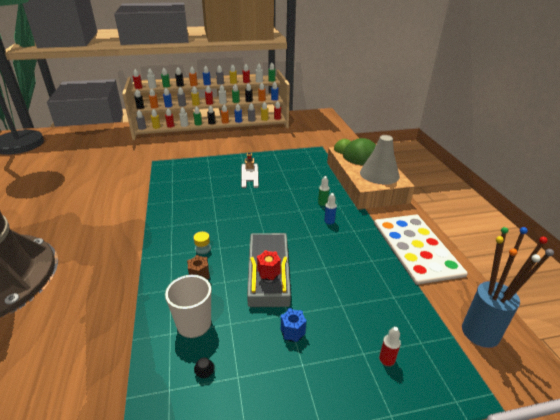

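View pics/top0.png

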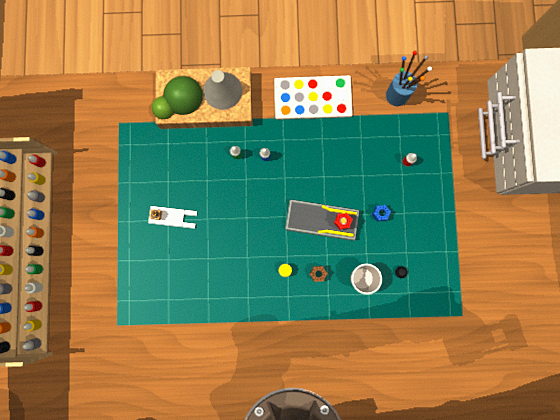

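The top view shows the red knob at (343,221) on the grey stand. The white plate lies on the mat at (150–197, 215) with its slot facing the stand, and the blue and brown knobs are look-alikes. I'll fit poses to the masks in both views.

```bash
cat >> h.py <<'E'
from scipy.optimize import minimize
def box(x0,x1,y0,y1,z0,z1): return np.array([[x,y,z] for x in(x0,x1) for y in(y0,y1) for z in(z0,z1)],float)
S=8
def sil(cam,parts,pose,off):
    x,y,a,z=pose; m=np.zeros((420*4,560*4),np.uint8);c,s=np.cos(a),np.sin(a)
    for P in parts:
        W=np.c_[x+c*P[:,0]-s*P[:,1],y+s*P[:,0]+c*P[:,1],z+P[:,2]]
        u=np.array([proj(cam,w) for w in W])+off+.5
        cv2.fillConvexPoly(m,np.round(cv2.convexHull(u.astype(np.float32))*4*16).astype(np.int32),1,shift=4)
    return cv2.resize(m.astype(np.float32),(560,420),interpolation=cv2.INTER_AREA)
def fit(masks,parts,p0,z,steps=(.01,.01,.1)):
    f=lambda p:sum(np.abs(sil(c,parts,(*p,z),0)-m).sum()/m.sum() for c,m in masks.items())
    sx=np.array([p0]+[np.array(p0)+np.eye(3)[i]*steps[i] for i in range(3)])
    r=minimize(f,p0,method="Nelder-Mead",options=dict(initial_simplex=sx,xatol=2e-4,fatol=1e-4,maxiter=150));return r.x,r.fun
STAND=[box(-.135,.04,-.038,.038,0,.03)]
PLATE=[box(-.095,-.008,-.022,.022,0,.006),box(-.008,.025,-.022,-.010,0,.006),box(-.008,.025,.010,.022,0,.006),box(-.087,-.063,-.012,.012,.006,.028)]
def mask(c,q,near):
    rs=arm.regions_of(c,q); 
    rs=[r for r in rs if np.linalg.norm(np.array(r["point"])*[560,420]-near)<25]
    return rs[0]["region"].astype(np.float32),round(rs[0]["conf"],2)
E
cat > m1.py <<'E'
from h import *
np.set_printoptions(precision=4,suppress=True)
for c in("top","side"): arm.get_image(c)
for q,near,parts,p0,z in(("stand",dict(top=(322,219),side=(269,268)),STAND,(.53,-.137,-1.4),0),("plate",dict(top=(173,216),side=(250,175)),PLATE,(.556,.24,-1.5),0)):
  M={}
  for c in near:
    try: M[c],cf=mask(c,q,near[c]); print(q,c,cf,M[c].sum()); cv2.imwrite(f"pics/m_{q}_{c}.png",M[c]*255)
    except Exception as e: print(q,c,"none",e)
  for k in [list(M)]+[[c] for c in M]:
    print(q,k,*fit({c:M[c] for c in k},parts,p0,z))
E
time python3 m1.py; python3 - <<'E'
import cv2,numpy as np
t=cv2.imread('pics/top0.png');s=cv2.imread('pics/side0.png')
f=lambda a:cv2.resize(a,(400,300),interpolation=cv2.INTER_CUBIC)
cv2.imwrite('pics/c1.png',np.vstack([np.hstack([f(t[190:250,280:360]),f(s[230:305,220:320])]),np.hstack([f(t[185:245,135:215]),f(s[150:187,225:275])])]))
E
```

```text
stand top 0.85 2020.0
stand side 0.71 2428.0
stand ['top', 'side'] [ 0.5289 -0.1383 -1.758 ] 0.44021594524383545
stand ['top'] [ 0.5305 -0.1388 -1.7469] 0.1337871253490448[ WARN:0@2.642] global loadsave.cpp:1063 imwrite_ Unsupported depth image for selected encoder is fallbacked to CV_8U.
Traceback (most recent call last):
  File "m1.py", line 10, in <module>
    print(q,k,*fit({c:M[c] for c in k},parts,p0,z))
               ~~~^^^^^^^^^^^^^^^^^^^^^^^^^^^^^^^^
  File "h.py", line 24, in fit
    r=minimize(f,p0,method="Nelder-Mead",options=dict(initial_simplex=sx,xatol=2e-4,fatol=1e-4,maxiter=150));return r.x,r.fun
  File "h.py", line 22, in <lambda>
    f=lambda p:sum(np.abs(sil(c,parts,(*p,z),0)-m).sum()/m.sum() for c,m in masks.items())
               ~~~^^^^^^^^^^^^^^^^^^^^^^^^^^^^^^^^^^^^^^^^^^^^^^^^^^^^^^^^^^^^^^^^^^^^^^^^
  File "h.py", line 22, in <genexpr>
    f=lambda p:sum(np.abs(sil(c,parts,(*p,z),0)-m).sum()/m.sum() for c,m in masks.items())
                          ~~~^^^^^^^^^^^^^^^^^^
  File "h.py", line 18, in sil
    u=np.array([proj(cam,w) for w in W])+off+.5
                ~~~~^^^^^^^
  File "h.py", line 9, in proj
    c=arm.calibration(cam);K=np.array(c["K"]);T=np.linalg.inv(np.array(c["T"]))
ValueError: time passes only in moves, steps and waits

real	0m9.920s
user	0m2.444s
sys	0m1.708s
```

View pics/c1.png

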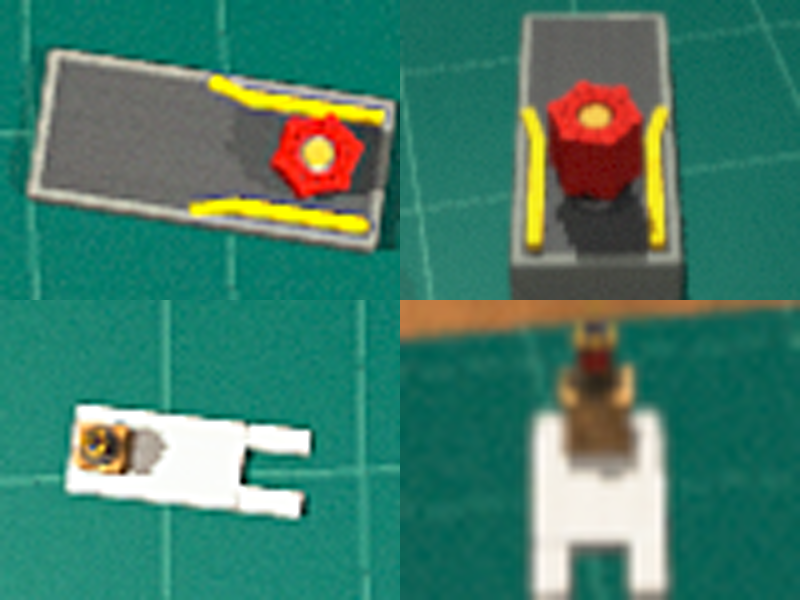

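```bash
cat > patch.py <<'E'
s=open('h.py').read()
s=s.replace('def ray','import json,os\n_f="cal.json"\nif not os.path.exists(_f): json.dump({c:{k:np.array(v).tolist() for k,v in arm.calibration(c).items() if k in "KT"} for c in("top","side")},open(_f,"w"))\nCAL=json.load(open(_f))\ndef ray',1).replace('arm.calibration(cam)','CAL[cam]')
s+='''
PLATE.append(box(-.083,-.067,-.008,.008,.028,.058))
def nongreen(img,roi):
    h=cv2.cvtColor(img,cv2.COLOR_RGB2HSV);g=(h[...,0]>70)&(h[...,0]<95)&(h[...,1]>120)
    m=np.zeros(g.shape,np.uint8);x0,x1,y0,y1=roi;m[y0:y1,x0:x1]=~g[y0:y1,x0:x1]
    n,l,st,_=cv2.connectedComponentsWithStats(m,connectivity=4);k=1+np.argmax(st[1:,4]);m=(l==k).astype(np.uint8)
    return m.astype(np.float32)
def fill(m):
    c,_=cv2.findContours(m.astype(np.uint8),cv2.RETR_EXTERNAL,cv2.CHAIN_APPROX_NONE);o=np.zeros(m.shape,np.uint8);cv2.drawContours(o,c,-1,1,-1);return o.astype(np.float32)
'''
open('h.py','w').write(s)
E
python3 patch.py; cat > m1.py <<'E'
from h import *
np.set_printoptions(precision=4,suppress=True)
I={c:cv2.imread(f"pics/{c}0.png")[:,:,::-1] for c in("top","side")}
for q,roi,parts,p0 in(("stand",dict(top=(280,365,190,250),side=(235,300,225,310)),STAND,(.53,-.137,-1.75)),("plate",dict(top=(140,205,195,240),side=(230,270,150,190)),PLATE,(.556,.24,-1.6))):
  M={c:nongreen(I[c],r) for c,r in roi.items()}
  if q=="stand": M={c:fill(m) for c,m in M.items()}
  for k in [list(M)]+[[c] for c in M]: print(q,k,*fit({c:M[c] for c in k},parts,p0,0.))
for c,k in I.items():
  m=nongreen(I[c],(280,365,190,250) if c=="top" else (235,300,225,310))
  cv2.imwrite(f"pics/mm_{c}.png",m*255)
# yaw of knob and centre
  r=I[c].astype(int);red=((r[...,0]>150)&(r[...,1]<70)).astype(np.uint8)
  sub=np.zeros_like(red); x0,x1,y0,y1=(325,362,205,240) if c=="top" else (250,290,245,285); sub[y0:y1,x0:x1]=red[y0:y1,x0:x1]
  print(c,"red area",sub.sum(),"centroid",np.argwhere(fill(sub)>0).mean(0)[::-1])
E
time python3 m1.py
```

```text
stand ['top', 'side'] [ 0.529  -0.1367 -1.7587] 0.0831582248210907
stand ['top'] [ 0.5298 -0.1382 -1.7555] 0.025877587497234344
stand ['side'] [ 0.5287 -0.1345 -1.756 ] 0.02294745482504368
plate ['top', 'side'] [ 0.553   0.2529 -1.7143] 0.37162327766418457
plate ['top'] [ 0.553   0.2522 -1.7145] 0.06472646445035934
plate ['side'] [ 0.5519  0.2555 -1.7168] 0.2951051890850067
top red area 166 centroid [342.8679 220.5094]
side red area 200 centroid [268.2016 258.2925][ WARN:0@1.806] global loadsave.cpp:1063 imwrite_ Unsupported depth image for selected encoder is fallbacked to CV_8U.

real	0m2.163s
user	0m3.469s
sys	0m0.561s
```

>>> {"name": "move_arm", "arguments": {
  "motion": [
    {"tx": 0.024,"ty": -0.031},
    {"tx": 0.024,"ty": -0.031},
    {"tx": 0.024,"ty": -0.031},
    {"tx": 0.024,"ty": -0.031},
    {"tx": 0.024,"ty": -0.031},
    {"tx": 0.024,"ty": -0.031},
    {"tx": 0.024,"ty": -0.031},
    {"tx": 0.024,"ty": -0.031},
    {"tx": 0.024,"ty": -0.031},
    {"tx": 0.024,"ty": -0.031},
    {"tx": 0.024,"ty": -0.031},
    {"tx": 0.024,"ty": -0.031}
  ],
  "gripper": -1,
  "squeeze": 25
}}

```text
invalid input
```

>>> {"name": "move_arm", "arguments": {
  "motion": [
    {"tx": 0.024,"ty": -0.031},
    {"tx": 0.024,"ty": -0.031},
    {"tx": 0.024,"ty": -0.031},
    {"tx": 0.024,"ty": -0.031},
    {"tx": 0.024,"ty": -0.031},
    {"tx": 0.024,"ty": -0.031},
    {"tx": 0.024,"ty": -0.031},
    {"tx": 0.024,"ty": -0.031},
    {"tx": 0.024,"ty": -0.031},
    {"tx": 0.024,"ty": -0.031},
    {"tx": 0.024,"ty": -0.031},
    {"tx": 0.024,"ty": -0.031}
  ]
}}

```text
invalid input
```

>>> {"name": "move_arm", "arguments": {
  "motion": [
    {"twist": -0.094},
    {"twist": -0.094},
    {"twist": -0.094},
    {"twist": -0.094},
    {"twist": -0.094},
    {"twist": -0.094},
    {"twist": -0.094},
    {"twist": -0.092},
    {}
  ]
}}

```text
invalid input
```

```bash
cat >> h.py <<'E'
def togo(target,yang=None):
    """target xyz TCP; yang: wanted world angle (deg) of tool y, mod 180"""
    s=arm.observe();Rm=R.from_rotvec(s["ee_rot"]).as_matrix();d=Rm.T@(np.array(target)-s["position"])
    ya=np.degrees(np.arctan2(Rm[1,1],Rm[0,1]));o=""
    if yang is not None:
        e=(yang-ya+90)%180-90;o=f"twist {-e/90:.4f} ({e:.1f} deg ccw world)"
    print("t",round(s["clock"],2),"pos",np.round(s["position"],4),"tool y ang",round(ya,2),"toolz",np.round(Rm[:,2],3),"go t:",np.round(d,4),o,"F",np.round(s["force"],2),"w",round(s["width"]*92,1),"gf",round(s["gripper_force"],1))
E
python3 -c "
from h import *
togo((.5634,.327,.10),-8.2)"
```

```text
t 1.0 pos [ 0.1545 -0.6056  0.2268] tool y ang -75.69 toolz [-0. -0. -1.] go t: [ 0.6267 -0.8027  0.1267] twist -0.7499 (67.5 deg ccw world) F [-0.48 -0.08  0.33] w 92.0 gf 0.0
```

>>> {"name": "move_arm", "arguments": {
  "motion": [
    {"tx": 0.024,"ty": -0.031,"tz": 0,"twist": 0},
    {"tx": 0.024,"ty": -0.031,"tz": 0,"twist": 0},
    {"tx": 0.024,"ty": -0.031,"tz": 0,"twist": 0},
    {"tx": 0.024,"ty": -0.031,"tz": 0,"twist": 0},
    {"tx": 0.024,"ty": -0.031,"tz": 0,"twist": 0},
    {"tx": 0.024,"ty": -0.031,"tz": 0,"twist": 0},
    {"tx": 0.024,"ty": -0.031,"tz": 0,"twist": 0},
    {"tx": 0.024,"ty": -0.031,"tz": 0,"twist": 0},
    {"tx": 0.024,"ty": -0.031,"tz": 0,"twist": 0},
    {"tx": 0.024,"ty": -0.031,"tz": 0,"twist": 0},
    {"tx": 0.024,"ty": -0.031,"tz": 0,"twist": 0},
    {"tx": 0.024,"ty": -0.031,"tz": 0,"twist": 0}
  ],
  "gripper": -1,
  "squeeze": 25
}}

```text
clock: 2.2
position: [0.342, -0.1725, 0.227]
ee_rot: [3.116, 0.391, 0.001]
force: [0.9, 0.5, -0.3]
width: 1.0
gripper_force: 0.0
```

>>> {"name": "move_arm", "arguments": {
  "motion": [
    {"tx": 0.024,"ty": -0.031,"tz": 0,"twist": 0},
    {"tx": 0.024,"ty": -0.031,"tz": 0,"twist": 0},
    {"tx": 0.024,"ty": -0.031,"tz": 0,"twist": 0},
    {"tx": 0.024,"ty": -0.031,"tz": 0,"twist": 0},
    {"tx": 0.024,"ty": -0.031,"tz": 0,"twist": 0},
    {"tx": 0.024,"ty": -0.031,"tz": 0,"twist": 0},
    {"tx": 0.024,"ty": -0.031,"tz": 0,"twist": 0},
    {"tx": 0.024,"ty": -0.031,"tz": 0,"twist": 0},
    {"tx": 0.024,"ty": -0.031,"tz": 0,"twist": 0},
    {"tx": 0.024,"ty": -0.031,"tz": 0,"twist": 0},
    {"tx": 0.024,"ty": -0.031,"tz": 0,"twist": 0},
    {"tx": 0.024,"ty": -0.031,"tz": 0,"twist": 0}
  ]
}}

```text
clock: 3.4
position: [0.5294, 0.259, 0.2267]
ee_rot: [3.117, 0.39, 0.0]
force: [0.9, 0.2, 0.1]
width: 0.998
gripper_force: 0.0
```

>>> {"name": "move_arm", "arguments": {
  "motion": [
    {"tx": 0.025,"ty": -0.03,"tz": 0.02,"twist": 0},
    {"tx": 0.025,"ty": -0.03,"tz": 0.02,"twist": 0},
    {"tx": 0,"ty": 0,"tz": 0.01,"twist": -0.094},
    {"tx": 0,"ty": 0,"tz": 0.01,"twist": -0.094},
    {"tx": 0,"ty": 0,"tz": 0.01,"twist": -0.094},
    {"tx": 0,"ty": 0,"tz": 0.01,"twist": -0.094},
    {"tx": 0,"ty": 0,"tz": 0.01,"twist": -0.094},
    {"tx": 0,"ty": 0,"tz": 0.01,"twist": -0.094},
    {"tx": 0,"ty": 0,"tz": 0.01,"twist": -0.094},
    {"tx": 0,"ty": 0,"tz": 0.01,"twist": -0.092},
    {"tx": 0,"ty": 0,"tz": 0,"twist": 0},
    {"tx": 0,"ty": 0,"tz": 0,"twist": 0}
  ]
}}

```text
clock: 4.6
position: [0.5624, 0.328, 0.1067]
ee_rot: [-2.379, -2.051, 0.001]
force: [-0.5, 0.3, 0.2]
width: 0.999
gripper_force: 0.0
```

```bash
cat > look.py <<'E'
import sys
from h import *
n=sys.argv[1]; cs=[[int(v) for v in a.split(',')] for a in sys.argv[2:4]]
P=[]
for c,(x,y,w) in zip(("top","side"),cs):
    i=arm.get_image(c); cv2.imwrite(f"pics/{c}_{n}.png",i[:,:,::-1]); h=int(w*.75)
    P.append(cv2.resize(i[max(y-h//2,0):y+h//2,max(x-w//2,0):x+w//2,::-1],(400,300),interpolation=cv2.INTER_CUBIC))
cv2.imwrite(f"pics/look_{n}.png",np.hstack(P))
E
python3 look.py a 165,215,80 250,165,60
python3 -c "
from h import *
togo((.5634,.327,.008),-8.2)"
```

```text
t 4.7 pos [0.5627 0.3284 0.1074] tool y ang -8.39 toolz [ 0.001  0.    -1.   ] go t: [-0.0014  0.0008  0.0994] twist -0.0021 (0.2 deg ccw world) F [ 0.08 -0.11 -0.42] w 92.1 gf 0.0
```

View pics/look_a.png

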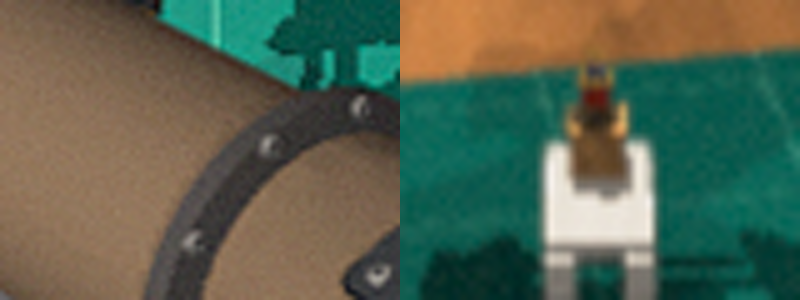

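The side view shows the block and figure undisturbed under the open gripper, so I'll descend straight down onto it.

>>> {"name": "move_arm", "arguments": {
  "motion": [
    {"tx": -0.001,"ty": 0.001,"tz": 0.02,"twist": 0},
    {"tx": 0,"ty": 0,"tz": 0.02,"twist": 0},
    {"tx": 0,"ty": 0,"tz": 0.02,"twist": 0},
    {"tx": 0,"ty": 0,"tz": 0.02,"twist": 0},
    {"tx": 0,"ty": 0,"tz": 0.01,"twist": 0},
    {"tx": 0,"ty": 0,"tz": 0.007,"twist": 0},
    {"tx": 0,"ty": 0,"tz": 0,"twist": 0}
  ]
}}

```text
clock: 5.4
position: [0.5632, 0.327, 0.0095]
ee_rot: [2.375, 2.056, -0.001]
force: [-0.2, -0.2, -0.1]
width: 0.998
gripper_force: 0.0
```

>>> {"name": "move_arm", "arguments": {
  "motion": [
    {"tx": 0,"ty": 0,"tz": 0,"twist": 0},
    {"tx": 0,"ty": 0,"tz": 0,"twist": 0},
    {"tx": 0,"ty": 0,"tz": 0,"twist": 0},
    {"tx": 0,"ty": 0,"tz": 0,"twist": 0},
    {"tx": 0,"ty": 0,"tz": 0,"twist": 0},
    {"tx": 0,"ty": 0,"tz": 0,"twist": 0},
    {"tx": 0,"ty": 0,"tz": 0,"twist": 0},
    {"tx": 0,"ty": 0,"tz": 0,"twist": 0},
    {"tx": 0,"ty": 0,"tz": 0,"twist": 0},
    {"tx": 0,"ty": 0,"tz": 0,"twist": 0}
  ],
  "gripper": 1,
  "squeeze": 25
}}

```text
clock: 6.4
position: [0.5632, 0.327, 0.0097]
ee_rot: [-2.374, -2.057, 0.0]
force: [0.5, -1.2, 0.4]
width: 0.261
gripper_force: 25.0
```

>>> {"name": "move_arm", "arguments": {
  "motion": [
    {"tx": 0,"ty": 0,"tz": -0.01,"twist": 0},
    {"tx": 0,"ty": 0,"tz": -0.02,"twist": 0},
    {"tx": 0,"ty": 0,"tz": -0.02,"twist": 0},
    {"tx": 0,"ty": 0,"tz": -0.015,"twist": 0.0275},
    {"tx": 0,"ty": 0,"tz": 0,"twist": 0}
  ]
}}

```text
clock: 6.9
position: [0.5642, 0.3282, 0.0774]
ee_rot: [2.421, 2.002, 0.006]
force: [0.3, 0.2, -1.3]
width: 0.261
gripper_force: 25.0
```

```bash
python3 -c "
from h import *
togo((.5617,.0354,.075),-10.67)"
```

```text
t 6.9 pos [0.5642 0.3282 0.0774] tool y ang -10.82 toolz [ 0.003  0.002 -1.   ] go t: [-0.2881  0.0524  0.0017] twist -0.0016 (0.1 deg ccw world) F [ 0.3   0.24 -1.28] w 24.0 gf 25.0
```

>>> {"name": "move_arm", "arguments": {
  "motion": [
    {"tx": -0.02,"ty": 0.004,"tz": 0,"twist": 0},
    {"tx": -0.03,"ty": 0.0055,"tz": 0,"twist": 0},
    {"tx": -0.03,"ty": 0.0055,"tz": 0,"twist": 0},
    {"tx": -0.03,"ty": 0.0055,"tz": 0,"twist": 0},
    {"tx": -0.03,"ty": 0.0055,"tz": 0,"twist": 0},
    {"tx": -0.03,"ty": 0.0055,"tz": 0,"twist": 0},
    {"tx": -0.03,"ty": 0.0055,"tz": 0,"twist": 0},
    {"tx": -0.03,"ty": 0.0055,"tz": 0,"twist": 0},
    {"tx": -0.03,"ty": 0.005,"tz": 0,"twist": 0},
    {"tx": -0.02,"ty": 0.0035,"tz": 0,"twist": 0},
    {"tx": -0.008,"ty": 0.002,"tz": 0,"twist": -0.0016},
    {"tx": 0,"ty": 0,"tz": 0,"twist": 0}
  ]
}}

```text
clock: 8.1
position: [0.5619, 0.033, 0.0742]
ee_rot: [-2.418, -2.006, 0.001]
force: [-0.7, 0.4, -0.9]
width: 0.26
gripper_force: 25.0
```

```bash
python3 -c "
from h import *
togo((.5617,.0354,.040),-10.67)"; python3 look.py b 300,215,120 268,250,120
```

```text
t 8.1 pos [0.5619 0.033  0.0742] tool y ang -10.64 toolz [-0.001 -0.    -1.   ] go t: [ 0.0023 -0.0006  0.0342] twist 0.0004 (-0.0 deg ccw world) F [-0.69  0.43 -0.94] w 23.9 gf 25.0
```

View pics/look_b.png

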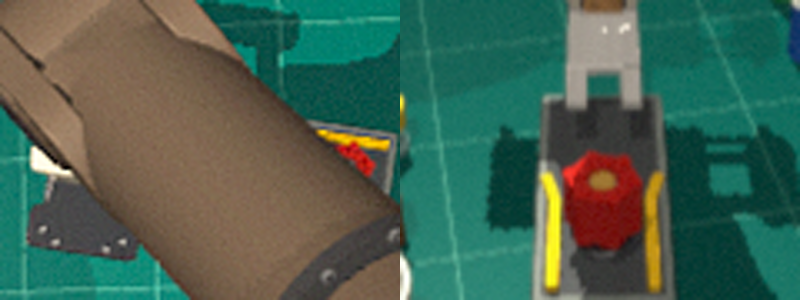

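The side view shows the prongs, at about (577,90) and (630,90), above the stand's open end and in line with the rails. I'll lower.

>>> {"name": "move_arm", "arguments": {
  "motion": [
    {"tx": 0.001,"ty": 0,"tz": 0.012,"twist": 0},
    {"tx": 0.001,"ty": 0,"tz": 0.012,"twist": 0},
    {"tx": 0,"ty": 0,"tz": 0.008,"twist": 0},
    {"tx": 0,"ty": 0,"tz": 0,"twist": 0}
  ]
}}

```text
clock: 8.6
position: [0.5612, 0.0364, 0.0409]
ee_rot: [-2.413, -2.009, 0.004]
force: [0.3, 0.2, -1.1]
width: 0.258
gripper_force: 25.0
```

>>> {"name": "move_arm", "arguments": {
  "motion": [
    {"tx": 0,"ty": 0,"tz": 0.001,"twist": 0},
    {"tx": 0,"ty": 0,"tz": 0.001,"twist": 0},
    {"tx": 0,"ty": 0,"tz": 0.0005,"twist": 0},
    {"tx": 0,"ty": 0,"tz": 0,"twist": 0},
    {"tx": 0,"ty": 0,"tz": 0,"twist": 0}
  ]
}}

```text
clock: 9.1
position: [0.5625, 0.0361, 0.0404]
ee_rot: [2.416, 2.008, 0.0]
force: [0.1, 0.6, -0.7]
width: 0.26
gripper_force: 25.0
```

>>> {"name": "move_arm", "arguments": {
  "motion": [
    {"tx": 0,"ty": 0,"tz": 0.0005,"twist": 0},
    {"tx": 0,"ty": 0,"tz": 0,"twist": 0},
    {"tx": 0,"ty": 0,"tz": 0,"twist": 0}
  ]
}}

```text
clock: 9.4
position: [0.5624, 0.0361, 0.0397]
ee_rot: [2.416, 2.008, -0.0]
force: [1.2, -0.7, -1.1]
width: 0.259
gripper_force: 25.0
```

```bash
python3 -c "
from h import *
togo((.5617,.0354,.040),-10.67)"
```

```text
t 9.4 pos [0.5624 0.0361 0.0397] tool y ang -10.53 toolz [ 0. -0. -1.] go t: [-0.0008 -0.0005 -0.0003] twist 0.0016 (-0.1 deg ccw world) F [ 1.24 -0.74 -1.07] w 23.8 gf 25.0
```

>>> {"name": "move_arm", "arguments": {
  "motion": [
    {"tx": 0,"ty": 0,"tz": 0.0005,"twist": 0},
    {"tx": 0,"ty": 0,"tz": 0,"twist": 0},
    {"tx": 0,"ty": 0,"tz": 0,"twist": 0}
  ]
}}

```text
clock: 9.7
position: [0.5624, 0.0362, 0.0394]
ee_rot: [2.416, 2.008, 0.0]
force: [-0.6, 0.8, 2.1]
width: 0.258
gripper_force: 25.0
```

>>> {"name": "move_arm", "arguments": {
  "motion": [
    {"tx": 0,"ty": 0,"tz": 0.0005,"twist": 0},
    {"tx": 0,"ty": 0,"tz": 0,"twist": 0},
    {"tx": 0,"ty": 0,"tz": 0,"twist": 0}
  ]
}}

```text
clock: 10.0
position: [0.5625, 0.0364, 0.0391]
ee_rot: [2.415, 2.008, 0.001]
force: [-1.8, 1.0, 5.1]
width: 0.255
gripper_force: 25.0
```

>>> {"name": "move_arm", "arguments": {
  "motion": [
    {"tx": -0.008,"ty": 0,"tz": 0,"twist": 0.0015},
    {"tx": -0.01,"ty": 0,"tz": 0,"twist": 0},
    {"tx": -0.01,"ty": 0,"tz": 0,"twist": 0},
    {"tx": -0.006,"ty": 0,"tz": 0,"twist": 0},
    {"tx": -0.005,"ty": 0,"tz": 0,"twist": 0},
    {"tx": 0,"ty": 0,"tz": 0,"twist": 0}
  ]
}}

```text
clock: 10.6
position: [0.5561, -0.0025, 0.0395]
ee_rot: [2.418, 2.004, 0.004]
force: [1.1, 2.9, 8.8]
width: 0.258
gripper_force: 25.0
```

>>> {"name": "move_arm", "arguments": {
  "motion": [
    {"tx": -0.004,"ty": 0,"tz": 0,"twist": 0},
    {"tx": -0.004,"ty": 0,"tz": 0,"twist": 0},
    {"tx": -0.004,"ty": 0,"tz": 0,"twist": 0},
    {"tx": 0,"ty": 0,"tz": 0,"twist": 0}
  ]
}}

```text
clock: 11.0
position: [0.5538, -0.0136, 0.0396]
ee_rot: [2.418, 2.005, 0.005]
force: [0.4, 3.8, 8.9]
width: 0.254
gripper_force: 25.0
```

```bash
python3 -c "
from h import *
togo((.5432,-.0629,.0393),-10.67)"; python3 look.py c 300,215,120 268,255,100
```

```text
t 11.0 pos [ 0.5538 -0.0136  0.0396] tool y ang -10.68 toolz [ 0.002  0.002 -1.   ] go t: [-0.0505 -0.0013  0.0002] twist -0.0001 (0.0 deg ccw world) F [0.41 3.77 8.93] w 23.4 gf 25.0
```

View pics/look_c.png

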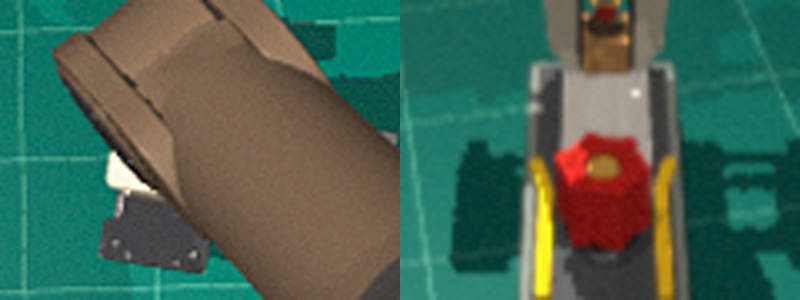

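The plate is entering centred between the rails: its edges are at 565 and 652, the rails at 535 and 672. I'll ease the down-force and keep sliding.

>>> {"name": "move_arm", "arguments": {
  "motion": [
    {"tx": -0.006,"ty": 0,"tz": -0.0004,"twist": 0},
    {"tx": -0.008,"ty": 0,"tz": 0,"twist": 0},
    {"tx": -0.008,"ty": 0,"tz": 0,"twist": 0},
    {"tx": -0.008,"ty": 0,"tz": 0,"twist": 0},
    {"tx": -0.006,"ty": 0,"tz": 0,"twist": 0},
    {"tx": 0,"ty": 0,"tz": 0,"twist": 0}
  ]
}}

```text
clock: 11.7
position: [0.5467, -0.0507, 0.0396]
ee_rot: [2.419, 2.003, 0.001]
force: [-0.0, 1.7, 8.7]
width: 0.261
gripper_force: 25.0
```

```bash
python3 -c "
from h import *
togo((.5432,-.0629,.0393),-10.67)"
```

```text
t 11.7 pos [ 0.5467 -0.0507  0.0396] tool y ang -10.74 toolz [ 0.001 -0.    -1.   ] go t: [-0.0126 -0.0011  0.0003] twist -0.0008 (0.1 deg ccw world) F [-0.04  1.69  8.67] w 24.0 gf 25.0
```

>>> {"name": "move_arm", "arguments": {
  "motion": [
    {"tx": -0.004,"ty": 0,"tz": -0.0003,"twist": 0},
    {"tx": -0.003,"ty": 0,"tz": 0,"twist": 0},
    {"tx": -0.002,"ty": 0,"tz": 0,"twist": 0},
    {"tx": 0,"ty": 0,"tz": 0,"twist": 0}
  ]
}}

```text
clock: 12.1
position: [0.5448, -0.0589, 0.0396]
ee_rot: [2.419, 2.005, 0.001]
force: [0.1, 3.8, 4.7]
width: 0.258
gripper_force: 25.0
```

>>> {"name": "move_arm", "arguments": {
  "motion": [
    {"tx": -0.001,"ty": 0,"tz": 0,"twist": 0},
    {"tx": -0.001,"ty": 0,"tz": 0,"twist": 0},
    {"tx": 0,"ty": 0,"tz": 0,"twist": 0}
  ]
}}

```text
clock: 12.4
position: [0.5444, -0.0605, 0.0396]
ee_rot: [2.418, 2.005, 0.001]
force: [0.8, 3.3, 5.6]
width: 0.259
gripper_force: 25.0
```

>>> {"name": "move_arm", "arguments": {
  "motion": [
    {"tx": -0.001,"ty": 0,"tz": 0,"twist": 0},
    {"tx": -0.001,"ty": 0,"tz": 0,"twist": 0},
    {"tx": 0,"ty": 0,"tz": 0,"twist": 0}
  ]
}}

```text
clock: 12.7
position: [0.5441, -0.0624, 0.0396]
ee_rot: [2.418, 2.005, 0.001]
force: [1.0, 3.6, 6.1]
width: 0.26
gripper_force: 25.0
```

```bash
python3 -c "
from h import *
togo((.5432,-.0629,.0393),-10.67)"
```

```text
t 12.7 pos [ 0.5441 -0.0624  0.0396] tool y ang -10.68 toolz [ 0.001  0.    -1.   ] go t: [-0.0006 -0.0008  0.0003] twist -0.0001 (0.0 deg ccw world) F [0.95 3.63 6.08] w 23.9 gf 25.0
```

Not yet stopped. I'll keep on in 1 mm steps until the resistance rises.

>>> {"name": "move_arm", "arguments": {
  "motion": [
    {"tx": -0.001,"ty": 0,"tz": 0,"twist": 0},
    {"tx": -0.001,"ty": 0,"tz": 0,"twist": 0},
    {"tx": 0,"ty": 0,"tz": 0,"twist": 0}
  ]
}}

```text
clock: 13.0
position: [0.5437, -0.0644, 0.0396]
ee_rot: [2.418, 2.005, 0.001]
force: [0.6, 4.0, 6.3]
width: 0.26
gripper_force: 25.0
```

>>> {"name": "move_arm", "arguments": {
  "motion": [
    {"tx": -0.001,"ty": 0,"tz": 0,"twist": 0},
    {"tx": 0,"ty": 0,"tz": 0,"twist": 0}
  ]
}}

```text
clock: 13.2
position: [0.5436, -0.0648, 0.0396]
ee_rot: [-2.418, -2.005, -0.002]
force: [1.1, 5.8, 4.7]
width: 0.262
gripper_force: 25.0
```

>>> {"name": "move_arm", "arguments": {
  "motion": [
    {"tx": -0.001,"ty": 0,"tz": 0,"twist": 0},
    {"tx": 0,"ty": 0,"tz": 0,"twist": 0}
  ]
}}

```text
clock: 13.4
position: [0.5436, -0.0649, 0.0396]
ee_rot: [-2.417, -2.006, -0.004]
force: [1.5, 7.8, 3.6]
width: 0.26
gripper_force: 25.0
```

>>> {"name": "move_arm", "arguments": {
  "motion": [
    {"tx": -0.001,"ty": 0,"tz": 0,"twist": 0},
    {"tx": 0,"ty": 0,"tz": 0,"twist": 0},
    {"tx": 0,"ty": 0,"tz": 0,"twist": 0}
  ]
}}

```text
clock: 13.7
position: [0.5435, -0.0649, 0.0396]
ee_rot: [-2.415, -2.006, -0.005]
force: [2.5, 10.1, 2.1]
width: 0.26
gripper_force: 25.0
```

>>> {"name": "move_arm", "arguments": {
  "motion": [
    {"tx": 0,"ty": 0,"tz": 0,"twist": 0},
    {"tx": 0,"ty": 0,"tz": 0,"twist": 0},
    {"tx": 0,"ty": 0,"tz": 0,"twist": 0},
    {"tx": 0,"ty": 0,"tz": 0,"twist": 0},
    {"tx": 0,"ty": 0,"tz": 0,"twist": 0},
    {"tx": 0,"ty": 0,"tz": 0,"twist": 0},
    {"tx": 0,"ty": 0,"tz": -0.01,"twist": 0},
    {"tx": 0,"ty": 0,"tz": -0.03,"twist": 0},
    {"tx": 0,"ty": 0,"tz": -0.04,"twist": 0},
    {"tx": 0,"ty": 0,"tz": -0.04,"twist": 0},
    {"tx": 0,"ty": 0,"tz": 0,"twist": 0}
  ],
  "gripper": -1
}}

```text
clock: 14.8
position: [0.546, -0.066, 0.1652]
ee_rot: [2.413, 2.002, 0.01]
force: [-0.1, 0.6, 0.2]
width: 0.996
gripper_force: 0.0
```

```bash
python3 -c "
from h import *
togo((.5297,-.1386,.16),-10.67)"; python3 look.py d 300,215,120 268,255,80
```

```text
t 14.8 pos [ 0.546  -0.066   0.1652] tool y ang -10.63 toolz [ 0.008 -0.    -1.   ] go t: [-0.0744 -0.0027  0.0051] twist 0.0004 (-0.0 deg ccw world) F [-0.06  0.57  0.18] w 91.6 gf 0.0
```

View pics/look_d.png

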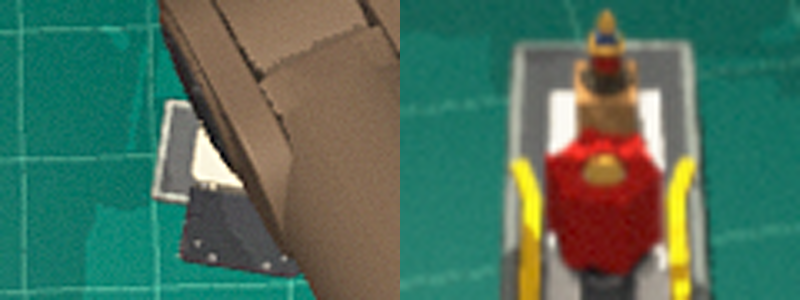

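```bash
cat > k.py <<'E'
from h import *
np.set_printoptions(precision=4,suppress=True)
t=np.linspace(0,2*np.pi,13)[:-1]
def cyl(cx,cy,r,z0=0,z1=.038): return np.array([[cx+r*np.cos(a),cy+r*np.sin(a),z] for a in t for z in(z0,z1)])
KN=[cyl(.017*np.cos(a),.017*np.sin(a),.004) for a in np.arange(6)*np.pi/3]+[cyl(0,0,.0165)]
I={c:cv2.imread(f"pics/{c}0.png")[:,:,::-1] for c in("top","side")}
M={}
for c,(x0,x1,y0,y1) in dict(top=(331,356,208,234),side=(256,281,248,282)).items():
    h=cv2.cvtColor(I[c],cv2.COLOR_RGB2HSV);r=(((h[...,0]<8)|(h[...,0]>172))&(h[...,1]>150)&(h[...,2]>60)).astype(np.uint8)
    m=np.zeros_like(r);m[y0:y1,x0:x1]=r[y0:y1,x0:x1];M[c]=fill(m);print(c,M[c].sum())
for k in(["top"],["side"],["top","side"]):
    res=[]
    for a0 in np.radians([0,15,30,45]):
        p,f=fit({c:M[c] for c in k},KN,(.5297,-.1380,a0),.045,(.004,.004,.15));res.append((round(f,4),np.round(p[:2],4),round(np.degrees(p[2])%60,1)))
    for r in sorted(res,key=lambda r:r[0])[:3]: print(k,*r)
# radial profile of redness around the top-face rim
for c in("top","side"):
    g=(I[c][...,0].astype(float)-I[c][...,1]).astype(np.float32);best=[]
    prof=[]
    for a in range(0,60,5):
        v=0
        for n in range(6):
            w=np.radians(a+60*n);q=proj(c,(.5297+.0185*np.cos(w),-.138+.0185*np.sin(w),.083));v+=cv2.getRectSubPix(g,(1,1),tuple(map(float,q)))[0,0]
        prof.append(round(v/6))
    print(c,prof)
s=np.hstack([cv2.resize(I[c][y:y+30,x:x+40,::-1],(400,300),interpolation=cv2.INTER_CUBIC) for c,x,y in(("top",324,206),("side",248,245))])
cv2.imwrite("pics/kn.png",s)
E
python3 k.py
```

```text
top 226.0
side 558.0
['top'] 0.0957 [ 0.529  -0.1389] 36.4
['top'] 0.096 [ 0.5294 -0.1391] 35.1
['top'] 0.0968 [ 0.5294 -0.139 ] 34.7
['side'] 0.0907 [ 0.5285 -0.1348] 35.4
['side'] 0.0911 [ 0.5285 -0.1348] 36.2
['side'] 0.0916 [ 0.5282 -0.1347] 35.4
['top', 'side'] 0.2589 [ 0.5285 -0.1377] 35.7
['top', 'side'] 0.259 [ 0.5286 -0.1377] 35.7
['top', 'side'] 0.2591 [ 0.5286 -0.1377] 35.7
top [117, 118, 116, 121, 138, 163, 190, 204, 199, 178, 156, 126]
side [109, 105, 102, 103, 111, 124, 141, 159, 164, 153, 135, 119]
```

View pics/kn.png

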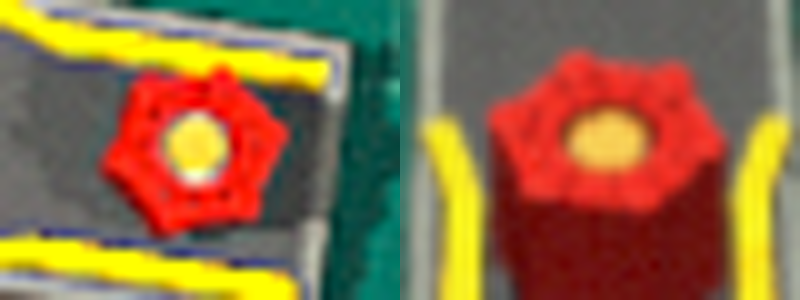

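The knob yaw fits at 36° (mod 60) in both views, so I'll close along 6° in the world, centred at (0.5295, -0.1386).

>>> {"name": "move_arm", "arguments": {
  "motion": [
    {"tx": -0.02,"ty": -0.0005,"tz": 0,"twist": 0},
    {"tx": -0.025,"ty": -0.001,"tz": 0,"twist": 0},
    {"tx": -0.022,"ty": -0.001,"tz": 0,"twist": 0},
    {"tx": -0.007,"ty": 0,"tz": 0,"twist": 0},
    {"tx": 0,"ty": 0,"tz": 0.02,"twist": -0.09},
    {"tx": 0,"ty": 0,"tz": 0.02,"twist": -0.09},
    {"tx": 0,"ty": 0,"tz": 0,"twist": -0.005},
    {"tx": 0,"ty": 0,"tz": 0,"twist": 0},
    {"tx": 0,"ty": 0,"tz": 0,"twist": 0}
  ]
}}

```text
clock: 15.8
position: [0.5274, -0.1387, 0.1202]
ee_rot: [2.105, 2.331, 0.001]
force: [-0.1, -0.1, 0.2]
width: 1.0
gripper_force: 0.0
```

```bash
python3 -c "
from h import *
togo((.5295,-.1386,.052),6.0)
print(arm.observe()['ft_torque'],arm.observe()['joints'])"
```

```text
t 15.8 pos [ 0.5274 -0.1387  0.1202] tool y ang 5.85 toolz [ 0.001  0.    -1.   ] go t: [-0.0002  0.002   0.0682] twist -0.0017 (0.1 deg ccw world) F [-0.12 -0.12  0.24] w 92.0 gf 0.0
[-0.03219077 -0.07858385 -0.00512153] [ 0.80302427  0.59978797 -0.92594836  1.84159375  0.5696397   0.99017222
 -0.2640958 ]
```

>>> {"name": "move_arm", "arguments": {
  "motion": [
    {"tx": 0,"ty": 0.002,"tz": 0.02,"twist": -0.0017},
    {"tx": 0,"ty": 0,"tz": 0.02,"twist": 0},
    {"tx": 0,"ty": 0,"tz": 0.018,"twist": 0},
    {"tx": 0,"ty": 0,"tz": 0.01,"twist": 0},
    {"tx": 0,"ty": 0,"tz": 0,"twist": 0},
    {"tx": 0,"ty": 0,"tz": 0,"twist": 0}
  ],
  "squeeze": 10
}}

```text
clock: 16.4
position: [0.5294, -0.1389, 0.0523]
ee_rot: [2.099, 2.336, 0.001]
force: [0.5, 0.6, -0.5]
width: 0.996
gripper_force: 0.0
```

```bash
python3 -c "
from h import *
togo((.5295,-.1386,.052),6.0)
print(arm.observe()['ft_torque'])"
```

```text
t 16.4 pos [ 0.5294 -0.1389  0.0523] tool y ang 6.12 toolz [ 0.001 -0.    -1.   ] go t: [0.0003 0.0001 0.0003] twist 0.0013 (-0.1 deg ccw world) F [ 0.46  0.57 -0.52] w 91.6 gf 0.0
[-0.02879437 -0.09872806  0.01114153]
```

Positioned. I'll close gently.

>>> {"name": "move_arm", "arguments": {
  "motion": [
    {"tx": 0,"ty": 0,"tz": 0,"twist": 0},
    {"tx": 0,"ty": 0,"tz": 0,"twist": 0},
    {"tx": 0,"ty": 0,"tz": 0,"twist": 0},
    {"tx": 0,"ty": 0,"tz": 0,"twist": 0},
    {"tx": 0,"ty": 0,"tz": 0,"twist": 0},
    {"tx": 0,"ty": 0,"tz": 0,"twist": 0},
    {"tx": 0,"ty": 0,"tz": 0,"twist": 0},
    {"tx": 0,"ty": 0,"tz": 0,"twist": 0}
  ],
  "gripper": 1,
  "squeeze": 10
}}

```text
clock: 17.2
position: [0.5288, -0.1391, 0.0514]
ee_rot: [-2.099, -2.337, 0.0]
force: [-0.4, 0.7, 0.4]
width: 0.409
gripper_force: 9.5
```

```bash
python3 -c "
from h import *
togo((.5295,-.1386,.052),6.0)
print(arm.observe()['ft_torque'])"
```

```text
t 17.2 pos [ 0.5288 -0.1391  0.0514] tool y ang 6.15 toolz [-0. -0. -1.] go t: [ 0.0004  0.0008 -0.0006] twist 0.0016 (-0.1 deg ccw world) F [-0.37  0.68  0.42] w 37.6 gf 9.5
[-0.01501438 -0.10212562 -0.00168116]
```

Width 37.6 mm means I'm gripped across the hollows. I'll press lightly and turn backwards.

>>> {"name": "move_arm", "arguments": {
  "motion": [
    {"tx": 0,"ty": 0,"tz": 0.0005,"twist": 0},
    {"tx": 0,"ty": 0,"tz": 0.0005,"twist": 0},
    {"tx": 0,"ty": 0,"tz": 0,"twist": 0},
    {"tx": 0,"ty": 0,"tz": 0,"twist": 0}
  ],
  "squeeze": 20
}}

```text
clock: 17.6
position: [0.5289, -0.1391, 0.051]
ee_rot: [2.099, 2.337, -0.0]
force: [-1.5, -0.2, 8.3]
width: 0.404
gripper_force: 19.4
```

>>> {"name": "move_arm", "arguments": {
  "motion": [
    {"tx": 0,"ty": 0,"tz": 0,"twist": -0.05},
    {"tx": 0,"ty": 0,"tz": 0,"twist": -0.05},
    {"tx": 0,"ty": 0,"tz": 0,"twist": -0.05},
    {"tx": 0,"ty": 0,"tz": 0,"twist": -0.05},
    {"tx": 0,"ty": 0,"tz": 0,"twist": 0}
  ]
}}

```text
clock: 18.1
position: [0.5297, -0.1389, 0.0511]
ee_rot: [1.703, 2.638, 0.002]
force: [-0.5, -0.5, 7.4]
width: 0.404
gripper_force: 19.4
```

```bash
python3 -c "
from h import *
togo((.5295,-.1386,.052),6.0)
print(arm.observe()['ft_torque'])"
```

```text
t 18.1 pos [ 0.5297 -0.1389  0.0511] tool y ang 24.31 toolz [ 0.002  0.    -1.   ] go t: [ 0.0004 -0.     -0.0009] twist 0.2034 (-18.3 deg ccw world) F [-0.51 -0.48  7.43] w 37.2 gf 19.4
[ 0.00976176 -0.06782447  0.01846496]
```

>>> {"name": "move_arm", "arguments": {
  "motion": [
    {"tx": 0,"ty": 0,"tz": 0,"twist": -0.05},
    {"tx": 0,"ty": 0,"tz": 0,"twist": -0.03},
    {"tx": 0,"ty": 0,"tz": 0,"twist": 0}
  ]
}}

```text
clock: 18.4
position: [0.5297, -0.1389, 0.0511]
ee_rot: [1.536, 2.739, 0.002]
force: [-0.0, -0.2, 6.4]
width: 0.407
gripper_force: 19.4
```

>>> {"name": "move_arm", "arguments": {
  "motion": [
    {"tx": 0,"ty": 0,"tz": 0,"twist": -0.03},
    {"tx": 0,"ty": 0,"tz": 0,"twist": -0.03},
    {"tx": 0,"ty": 0,"tz": 0,"twist": 0}
  ]
}}

```text
clock: 18.7
position: [0.5297, -0.1388, 0.0511]
ee_rot: [1.405, 2.808, 0.002]
force: [0.6, -0.3, 6.4]
width: 0.403
gripper_force: 19.4
```

>>> {"name": "move_arm", "arguments": {
  "motion": [
    {"tx": 0,"ty": 0,"tz": 0,"twist": -0.03},
    {"tx": 0,"ty": 0,"tz": 0,"twist": -0.03},
    {"tx": 0,"ty": 0,"tz": 0,"twist": 0}
  ]
}}

```text
clock: 19.0
position: [0.5298, -0.1389, 0.0511]
ee_rot: [1.271, 2.871, 0.001]
force: [0.8, -0.4, 6.7]
width: 0.404
gripper_force: 19.4
```

>>> {"name": "move_arm", "arguments": {
  "motion": [
    {"tx": 0,"ty": 0,"tz": 0,"twist": -0.03},
    {"tx": 0,"ty": 0,"tz": 0,"twist": -0.03},
    {"tx": 0,"ty": 0,"tz": 0,"twist": 0}
  ]
}}

```text
clock: 19.3
position: [0.5297, -0.1391, 0.051]
ee_rot: [1.135, 2.928, 0.001]
force: [-0.4, -0.2, 5.9]
width: 0.405
gripper_force: 19.4
```

>>> {"name": "move_arm", "arguments": {
  "motion": [
    {"tx": 0,"ty": 0,"tz": 0,"twist": -0.03},
    {"tx": 0,"ty": 0,"tz": 0,"twist": -0.03},
    {"tx": 0,"ty": 0,"tz": 0,"twist": 0}
  ]
}}

```text
clock: 19.6
position: [0.5299, -0.139, 0.0509]
ee_rot: [0.997, 2.977, 0.001]
force: [1.7, -1.2, 4.2]
width: 0.407
gripper_force: 19.4
```

>>> {"name": "move_arm", "arguments": {
  "motion": [
    {"tx": 0,"ty": 0,"tz": 0,"twist": -0.03},
    {"tx": 0,"ty": 0,"tz": 0,"twist": -0.03},
    {"tx": 0,"ty": 0,"tz": 0,"twist": 0}
  ]
}}

```text
clock: 19.9
position: [0.5298, -0.1387, 0.0507]
ee_rot: [0.857, 3.021, 0.002]
force: [4.1, 0.5, 1.5]
width: 0.406
gripper_force: 19.4
```

The force is falling, so the drop has begun. I'll follow it down without turning.

>>> {"name": "move_arm", "arguments": {
  "motion": [
    {"tx": 0,"ty": 0,"tz": 0.001,"twist": 0},
    {"tx": 0,"ty": 0,"tz": 0,"twist": 0},
    {"tx": 0,"ty": 0,"tz": 0,"twist": 0}
  ]
}}

```text
clock: 20.2
position: [0.5297, -0.1387, 0.0498]
ee_rot: [0.858, 3.02, 0.001]
force: [5.3, 1.8, 3.8]
width: 0.408
gripper_force: 19.5
```

```bash
python3 -c "
from h import *
togo((.5295,-.1386,.052),6.0)
print(arm.observe()['ft_torque'])"
```

```text
t 20.2 pos [ 0.5297 -0.1387  0.0498] tool y ang 58.29 toolz [ 0.002  0.    -1.   ] go t: [ 0.0002 -0.     -0.0022] twist 0.5809 (-52.3 deg ccw world) F [5.35 1.82 3.84] w 37.6 gf 19.5
[ 0.44439681 -1.21926118  0.0124634 ]
```

>>> {"name": "move_arm", "arguments": {
  "motion": [
    {"tx": 0,"ty": 0,"tz": 0.001,"twist": 0},
    {"tx": 0,"ty": 0,"tz": 0.001,"twist": 0},
    {"tx": 0,"ty": 0,"tz": 0,"twist": 0}
  ]
}}

```text
clock: 20.5
position: [0.5301, -0.1383, 0.0483]
ee_rot: [0.857, 3.02, 0.002]
force: [4.7, 3.6, 7.1]
width: 0.408
gripper_force: 19.6
```

```bash
python3 -c "
from h import *
togo((.5295,-.1386,.052),6.0)
print(arm.observe()['ft_torque'])"
```

```text
t 20.5 pos [ 0.5301 -0.1383  0.0483] tool y ang 58.33 toolz [ 0.003  0.001 -1.   ] go t: [ 0.0003 -0.0005 -0.0037] twist 0.5814 (-52.3 deg ccw world) F [4.71 3.6  7.08] w 37.5 gf 19.6
[ 0.58915462 -1.20715278  0.15503517]
```

>>> {"name": "move_arm", "arguments": {
  "motion": [
    {"tx": 0,"ty": 0,"tz": 0,"twist": -0.025},
    {"tx": 0,"ty": 0,"tz": 0,"twist": -0.025},
    {"tx": 0,"ty": 0,"tz": 0,"twist": 0}
  ]
}}

```text
clock: 20.8
position: [0.5298, -0.1385, 0.0479]
ee_rot: [0.736, 3.052, 0.002]
force: [5.1, 2.1, 2.8]
width: 0.409
gripper_force: 19.5
```

```bash
python3 -c "
from h import *
togo((.5295,-.1386,.052),6.0)
print(arm.observe()['ft_torque'])"
```

```text
t 20.8 pos [ 0.5298 -0.1385  0.0479] tool y ang 62.89 toolz [ 0.002  0.001 -1.   ] go t: [ 0.0002 -0.0002 -0.0041] twist 0.6321 (-56.9 deg ccw world) F [5.11 2.07 2.8 ] w 37.6 gf 19.5
[ 0.52611362 -1.30341874  0.05449009]
```

>>> {"name": "move_arm", "arguments": {
  "motion": [
    {"tx": 0,"ty": 0,"tz": 0.001,"twist": -0.015},
    {"tx": 0,"ty": 0,"tz": 0.001,"twist": -0.015},
    {"tx": 0,"ty": 0,"tz": 0,"twist": 0}
  ]
}}

```text
clock: 21.1
position: [0.5298, -0.1384, 0.0457]
ee_rot: [0.665, 3.069, 0.002]
force: [6.1, 2.5, 1.8]
width: 0.403
gripper_force: 19.5
```

```bash
python3 -c "
from h import *
togo((.5295,-.1386,.052),6.0)
print(arm.observe()['ft_torque'])
i=arm.get_image('side');cv2.imwrite('pics/side_e.png',i[:,:,::-1])
h=cv2.cvtColor(i,cv2.COLOR_RGB2HSV);r=(((h[...,0]<8)|(h[...,0]>172))&(h[...,1]>150)&(h[...,2]>60))
for n,im in (('0',cv2.imread('pics/side0.png')),('d',cv2.imread('pics/side_d.png')),('e',cv2.imread('pics/side_e.png'))):
  h=cv2.cvtColor(im,cv2.COLOR_BGR2HSV);r=(((h[...,0]<8)|(h[...,0]>172))&(h[...,1]>150)&(h[...,2]>60))[245:290,262:274]
  print(n,[245+np.flatnonzero(c)[-1] for c in r.T if c.any()])
"
```

```text
t 21.1 pos [ 0.5298 -0.1384  0.0457] tool y ang 65.56 toolz [ 0.002  0.001 -1.   ] go t: [ 0.0001 -0.0003 -0.0063] twist 0.6617 (-59.6 deg ccw world) F [6.14 2.52 1.78] w 37.1 gf 19.5
[ 0.64027013 -1.42917005 -0.04211358]
0 [np.int64(278), np.int64(278), np.int64(278), np.int64(278), np.int64(277), np.int64(278), np.int64(278), np.int64(279), np.int64(279), np.int64(279), np.int64(279), np.int64(279)]
d [np.int64(277), np.int64(278), np.int64(278), np.int64(278), np.int64(278), np.int64(278), np.int64(278), np.int64(279), np.int64(279), np.int64(279), np.int64(279), np.int64(279)]
e []
```

>>> {"name": "move_arm", "arguments": {
  "motion": [
    {"tx": 0,"ty": 0,"tz": 0.001,"twist": 0},
    {"tx": 0,"ty": 0,"tz": 0,"twist": 0},
    {"tx": 0,"ty": 0,"tz": 0,"twist": 0}
  ]
}}

```text
clock: 21.45
position: [0.5298, -0.1383, 0.0447]
ee_rot: [0.666, 3.069, 0.002]
force: [5.4, 3.1, 1.9]
width: 0.41
gripper_force: 19.5
```

```bash
python3 -c "
from h import *
togo((.5295,-.1386,.052),6.0)
print(arm.observe()['ft_torque'])"; python3 look.py f 300,215,120 268,255,80
```

```text
t 21.45 pos [ 0.5298 -0.1383  0.0447] tool y ang 65.51 toolz [ 0.002  0.001 -1.   ] go t: [ 0.0001 -0.0003 -0.0073] twist 0.6613 (-59.5 deg ccw world) F [5.43 3.06 1.89] w 37.7 gf 19.5
[ 0.65656087 -1.39433457 -0.03073662]
```

View pics/look_f.png

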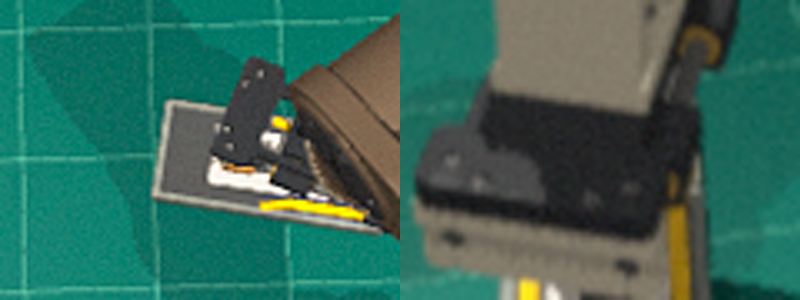

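The gripper hides the knob, and the body clears the figure. One more millimetre down to find the bottom of the drop.

>>> {"name": "move_arm", "arguments": {
  "motion": [
    {"tx": 0,"ty": 0,"tz": 0.0007,"twist": 0},
    {"tx": 0,"ty": 0,"tz": 0,"twist": 0},
    {"tx": 0,"ty": 0,"tz": 0,"twist": 0}
  ]
}}

```text
clock: 21.85
position: [0.5297, -0.1383, 0.0441]
ee_rot: [0.666, 3.069, 0.002]
force: [5.4, 2.4, 2.4]
width: 0.402
gripper_force: 19.5
```

```bash
python3 -c "
from h import *
togo((.5295,-.1386,.052),6.0)
print(arm.observe()['ft_torque'])"
```

```text
t 21.85 pos [ 0.5297 -0.1383  0.0441] tool y ang 65.51 toolz [ 0.002  0.001 -1.   ] go t: [ 0.0001 -0.0003 -0.0079] twist 0.6613 (-59.5 deg ccw world) F [5.44 2.38 2.42] w 37.0 gf 19.5
[ 0.65911956 -1.35276067 -0.02556244]
```

>>> {"name": "move_arm", "arguments": {
  "motion": [
    {"tx": 0,"ty": 0,"tz": 0.0006,"twist": 0},
    {"tx": 0,"ty": 0,"tz": 0,"twist": 0},
    {"tx": 0,"ty": 0,"tz": 0,"twist": 0}
  ]
}}

```text
clock: 22.15
position: [0.5297, -0.1383, 0.0437]
ee_rot: [0.666, 3.069, 0.002]
force: [4.4, 2.1, 5.8]
width: 0.407
gripper_force: 19.5
```

```bash
python3 -c "
from h import *
togo((.5295,-.1386,.052),6.0)
print(arm.observe()['ft_torque'])"
```

```text
t 22.15 pos [ 0.5297 -0.1383  0.0437] tool y ang 65.51 toolz [ 0.002  0.001 -1.   ] go t: [ 0.0001 -0.0003 -0.0083] twist 0.6613 (-59.5 deg ccw world) F [4.43 2.11 5.82] w 37.5 gf 19.5
[ 0.60856668 -1.15936733 -0.01916664]
```

The knob has bottomed about 7.5 mm down: clicked. I'll relax the preload and turn forwards, following the pitch.

>>> {"name": "move_arm", "arguments": {
  "motion": [
    {"tx": -0.0003,"ty": 0.0004,"tz": -0.0004,"twist": 0},
    {"tx": 0,"ty": 0,"tz": 0,"twist": 0},
    {"tx": 0,"ty": 0,"tz": 0.0002,"twist": 0.05},
    {"tx": 0,"ty": 0,"tz": 0.0002,"twist": 0.05},
    {"tx": 0,"ty": 0,"tz": 0,"twist": 0}
  ]
}}

```text
clock: 22.65
position: [0.5295, -0.1381, 0.0435]
ee_rot: [0.907, 3.007, 0.001]
force: [2.8, 3.7, 4.6]
width: 0.406
gripper_force: 19.4
```

```bash
cat > o.py <<'E'
from h import *
s=arm.observe();togo((.5297,-.1386,.043),6.0);print("torque z",np.round(s["ft_torque"],3))
E
python3 o.py
```

```text
t 22.65 pos [ 0.5295 -0.1381  0.0435] tool y ang 56.44 toolz [ 0.001  0.001 -1.   ] go t: [-0.0004 -0.0003  0.0005] twist 0.5605 (-50.4 deg ccw world) F [2.85 3.73 4.64] w 37.4 gf 19.4
torque z [ 0.931 -0.869 -0.026]
```

>>> {"name": "move_arm", "arguments": {
  "motion": [
    {"tx": 0,"ty": 0,"tz": 0.0002,"twist": 0.05},
    {"tx": 0,"ty": 0,"tz": 0.0002,"twist": 0.05},
    {"tx": 0,"ty": 0,"tz": 0.0002,"twist": 0.05},
    {"tx": 0,"ty": 0,"tz": 0.0002,"twist": 0.05},
    {"tx": 0,"ty": 0,"tz": 0,"twist": 0}
  ]
}}

```text
clock: 23.15
position: [0.5292, -0.1388, 0.043]
ee_rot: [1.365, 2.829, -0.001]
force: [0.5, 1.5, 10.1]
width: 0.402
gripper_force: 19.4
```

```bash
python3 o.py
```

```text
t 23.15 pos [ 0.5292 -0.1388  0.043 ] tool y ang 38.49 toolz [ 0.    -0.001 -1.   ] go t: [-0.0002  0.0005 -0.    ] twist 0.3610 (-32.5 deg ccw world) F [ 0.47  1.48 10.09] w 37.0 gf 19.4
torque z [ 0.45  -0.244 -0.09 ]
```

>>> {"name": "move_arm", "arguments": {
  "motion": [
    {"tx": 0,"ty": 0,"tz": -0.0008,"twist": 0},
    {"tx": 0,"ty": 0,"tz": 0.0001,"twist": 0.04},
    {"tx": 0,"ty": 0,"tz": 0.0002,"twist": 0.04},
    {"tx": 0,"ty": 0,"tz": 0,"twist": 0}
  ]
}}

```text
clock: 23.55
position: [0.529, -0.1389, 0.043]
ee_rot: [-1.54, -2.738, 0.001]
force: [1.0, 1.1, 7.3]
width: 0.406
gripper_force: 19.4
```

```bash
python3 o.py
```

```text
t 23.55 pos [ 0.529  -0.1389  0.043 ] tool y ang 31.3 toolz [-0.    -0.001 -1.   ] go t: [-0.0001  0.0008  0.    ] twist 0.2811 (-25.3 deg ccw world) F [0.95 1.12 7.27] w 37.3 gf 19.4
torque z [ 0.457 -0.446 -0.005]
```

>>> {"name": "move_arm", "arguments": {
  "motion": [
    {"tx": 0,"ty": 0,"tz": 0.0001,"twist": 0.04},
    {"tx": 0,"ty": 0,"tz": 0.0001,"twist": 0.03},
    {"tx": 0,"ty": 0,"tz": 0,"twist": 0}
  ]
}}

```text
clock: 23.85
position: [0.5288, -0.1391, 0.043]
ee_rot: [-1.687, -2.65, 0.002]
force: [-0.8, 0.6, 9.7]
width: 0.405
gripper_force: 19.5
```

```bash
python3 o.py
```

```text
t 23.85 pos [ 0.5288 -0.1391  0.043 ] tool y ang 25.03 toolz [-0.001 -0.001 -1.   ] go t: [ 0.0001  0.001  -0.    ] twist 0.2114 (-19.0 deg ccw world) F [-0.76  0.57  9.7 ] w 37.3 gf 19.5
torque z [ 0.234 -0.137  0.01 ]
```

>>> {"name": "move_arm", "arguments": {
  "motion": [
    {"tx": 0,"ty": 0,"tz": -0.0007,"twist": 0},
    {"tx": 0,"ty": 0,"tz": 0,"twist": 0},
    {"tx": 0,"ty": 0,"tz": 0,"twist": 0.04},
    {"tx": 0,"ty": 0,"tz": 0,"twist": 0}
  ]
}}

```text
clock: 24.25
position: [0.5287, -0.1391, 0.0431]
ee_rot: [-1.77, -2.595, 0.002]
force: [0.8, 1.4, 2.6]
width: 0.407
gripper_force: 19.4
```

```bash
python3 o.py
```

```text
t 24.25 pos [ 0.5287 -0.1391  0.0431] tool y ang 21.4 toolz [-0.001 -0.    -1.   ] go t: [0.0001 0.0011 0.0001] twist 0.1711 (-15.4 deg ccw world) F [0.84 1.4  2.59] w 37.4 gf 19.4
torque z [ 0.242 -0.343 -0.03 ]
```

>>> {"name": "move_arm", "arguments": {
  "motion": [
    {"tx": 0,"ty": 0,"tz": 0.0001,"twist": 0.03},
    {"tx": 0,"ty": 0,"tz": 0.0001,"twist": 0.03},
    {"tx": 0,"ty": 0,"tz": 0,"twist": 0}
  ]
}}

```text
clock: 24.55
position: [0.5287, -0.1391, 0.043]
ee_rot: [-1.889, -2.51, 0.002]
force: [0.0, 0.4, 4.9]
width: 0.41
gripper_force: 19.5
```

```bash
python3 o.py
```

```text
t 24.55 pos [ 0.5287 -0.1391  0.043 ] tool y ang 16.09 toolz [-0.001 -0.001 -1.   ] go t: [0.0002 0.0011 0.    ] twist 0.1121 (-10.1 deg ccw world) F [0.05 0.35 4.86] w 37.7 gf 19.5
torque z [ 0.219 -0.15   0.1  ]
```

>>> {"name": "move_arm", "arguments": {
  "motion": [
    {"tx": 0,"ty": 0,"tz": 0,"twist": 0.025},
    {"tx": 0,"ty": 0,"tz": 0.0001,"twist": 0.025},
    {"tx": 0,"ty": 0,"tz": 0,"twist": 0}
  ]
}}

```text
clock: 24.85
position: [0.5287, -0.1391, 0.043]
ee_rot: [-1.985, -2.435, 0.002]
force: [-0.0, 1.6, 5.7]
width: 0.408
gripper_force: 19.6
```

```bash
python3 o.py
```

```text
t 24.85 pos [ 0.5287 -0.1391  0.043 ] tool y ang 11.62 toolz [-0.001 -0.001 -1.   ] go t: [ 0.0002  0.0011 -0.    ] twist 0.0624 (-5.6 deg ccw world) F [-0.04  1.62  5.71] w 37.5 gf 19.6
torque z [ 0.153 -0.043  0.198]
```

Torque has climbed from 0 to 0.2 Nm over about 9°: it is clamping. A few degrees more for margin, then release.

>>> {"name": "move_arm", "arguments": {
  "motion": [
    {"tx": 0,"ty": 0,"tz": -0.0002,"twist": 0.022},
    {"tx": 0,"ty": 0,"tz": 0,"twist": 0.022},
    {"tx": 0,"ty": 0,"tz": 0,"twist": 0}
  ]
}}

```text
clock: 25.15
position: [0.5287, -0.139, 0.043]
ee_rot: [-2.07, -2.363, 0.002]
force: [-0.6, 0.0, 3.6]
width: 0.405
gripper_force: 19.9
```

```bash
python3 o.py
```

```text
t 25.15 pos [ 0.5287 -0.139   0.043 ] tool y ang 7.57 toolz [-0.001 -0.    -1.   ] go t: [ 0.0003  0.0011 -0.    ] twist 0.0174 (-1.6 deg ccw world) F [-0.57  0.01  3.56] w 37.3 gf 19.9
torque z [ 0.151 -0.02   0.314]
```

>>> {"name": "move_arm", "arguments": {
  "motion": [
    {"tx": 0,"ty": 0,"tz": 0,"twist": 0},
    {"tx": 0,"ty": 0,"tz": 0,"twist": 0},
    {"tx": 0,"ty": 0,"tz": 0,"twist": 0},
    {"tx": 0,"ty": 0,"tz": 0,"twist": 0},
    {"tx": 0,"ty": 0,"tz": 0,"twist": 0},
    {"tx": 0,"ty": 0,"tz": 0,"twist": 0},
    {"tx": 0,"ty": 0,"tz": -0.01,"twist": 0},
    {"tx": 0,"ty": 0,"tz": -0.03,"twist": 0},
    {"tx": 0,"ty": 0,"tz": -0.04,"twist": 0},
    {"tx": 0,"ty": 0,"tz": -0.04,"twist": 0},
    {"tx": 0,"ty": 0,"tz": -0.03,"twist": 0},
    {"tx": 0,"ty": 0,"tz": 0,"twist": 0}
  ],
  "gripper": -1
}}

```text
clock: 26.35
position: [0.5317, -0.1383, 0.1982]
ee_rot: [2.065, 2.359, 0.006]
force: [-0.6, -0.0, -0.5]
width: 0.997
gripper_force: 0.0
```

>>> {"name": "move_arm", "arguments": {
  "motion": [
    {"tx": 0.03,"ty": 0,"tz": -0.02,"twist": 0},
    {"tx": 0.04,"ty": 0,"tz": -0.02,"twist": 0},
    {"tx": 0.04,"ty": 0,"tz": 0,"twist": 0},
    {"tx": 0.04,"ty": 0,"tz": 0,"twist": 0},
    {"tx": 0.04,"ty": 0,"tz": 0,"twist": 0},
    {"tx": 0.04,"ty": 0,"tz": 0,"twist": 0},
    {"tx": 0.03,"ty": 0,"tz": 0,"twist": 0},
    {"tx": 0,"ty": 0,"tz": 0,"twist": 0},
    {"tx": 0,"ty": 0,"tz": 0,"twist": 0}
  ]
}}

```text
clock: 27.25
position: [0.4945, 0.1193, 0.2332]
ee_rot: [2.067, 2.366, -0.001]
force: [-0.2, -1.0, -0.6]
width: 1.003
gripper_force: 0.0
```

```bash
python3 look.py g 322,218,90 268,262,90; python3 - <<'E'
from h import *
import runpy
src=open('k.py').read().split("# radial")[0].replace('{c}0.png','{c}_g.png').replace('(["top"],["side"],["top","side"])','(["top"],["side"])').replace('.045,(','.036,(')
exec(src)
E
```

```text
top 206.0
side 439.0
['top'] 0.1062 [ 0.5289 -0.1387] 40.1
['top'] 0.1062 [ 0.5288 -0.1387] 40.2
['top'] 0.1065 [ 0.5289 -0.1386] 40.0
['side'] 0.3471 [ 0.5278 -0.1343] 35.1
['side'] 0.3511 [ 0.5281 -0.1332] 37.1
['side'] 0.3552 [ 0.5283 -0.1339] 38.4
```

View pics/look_g.png

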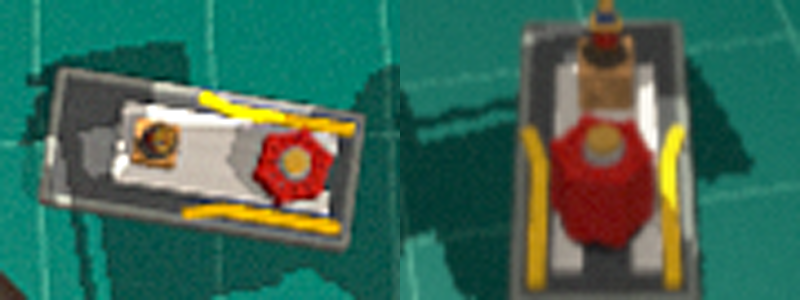

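The knob is down: the stud tip now stands proud at (600,140) in the side crop. The plate lies straight between the rails, with tail to stud about 95 mm, so it is home. Handing in.

```bash
python3 -c "
from cell import arm
print(arm.sign_off())"
```

```text
the job is handed in; nothing more can be done
None
```

The job is handed in: the plate is home against the stud, and the knob clicked into its thread and was tightened to about 0.31 Nm. The clamp force is inferred from that torque, not measured directly, and no verdict was returned.

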